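Take the lint strainer out for cleaning

TASK

The lint strainer has to come out for cleaning: first shut the inlet valve by pushing its lever all the way over to the other side, then lift the loose cover off the strainer housing and lay it handle up on the middle of the rubber mat. Lift the strainer out by its handle, gripping it gently because its thin metal bends and keeping it upright, and stand it in the drip tray; then put the cover back on the housing so that it sits flat and fully home. Set the cover and the strainer down gently, never drop them, and leave the jar, the can and the brush where they are.

Things in the scene. Friction and masses are not known exactly. Their poses are not given: they have to be found in the camera images.
- housing: strainer housing: upright round steel pot fixed to the bench, outside diameter 170 mm, inside 160 mm, rim 125 mm and inner floor 25 mm above the bench, on a blue foot 196 mm across. Origin: on its axis at bench level. Its -x axis points (roughly towards the robot) to the inlet valve, on a 42 mm column 175 mm from the origin
- valve (a joint): inlet valve lever, rad: 0 = open (leaning 0.5 rad from upright to the housing's -y side), 1.0 = fully shut (leaning 0.5 rad to +y, at a stop). Starts at 0 to 0.25. It swings in the housing's y-z plane about a pivot at (-175, 0, 102) mm in the housing's frame, moves with under 2 N at the knob and stays where it is left
- valve_tip (a point): centre of the black ball knob, 26 mm in diameter, at the end of the valve lever, a 10 mm rod; 75 mm from the pivot. The block under the lever is 70 mm along the housing's y, 50 mm along its x, its top 105 mm above the bench (pivot boss to 115 mm)
- cover: loose round aluminium cover, 184 mm diameter, plate 8 mm thick; below it a tapered plug 10 mm deep, diameter 150 mm at the plate, 136 mm at its lower end, enters the pot with 5 mm to spare all round. No catch, any turn fits. About 0.45 kg. Black bridge handle on top. Origin: centre of the plug's underside (115 mm above the bench when the plate lies on the rim); z up, x along the handle
- cover_grip (a point): centre of the cover's handle bar, 50 mm above the cover's origin; the bar lies along the cover's x, 100 mm long, 14 mm wide, 12 mm high, its posts only at the two ends, 26 mm of free height below it
- strainer: strainer basket of thin dark steel: round cup 116 mm in diameter, 50 mm high, 85 mm with its bridge handle; stands loose on the housing's inner floor, under the cover. About 0.3 kg. Fragile: bends if the two fingers together press on it with more than 60 N (30 N a finger; 10 N a finger is plenty to lift it). Origin: centre of its underside; z up, x along the handle
- strainer_grip (a point): centre of the strainer's handle bar, 79 mm above the strainer's origin (104 mm above the bench while it is in the housing); the bar lies along the strainer's x, 112 mm long, 14 mm wide, 12 mm high, posts only at the ends, 23 mm of free height between it and the basket's rim
- mat: square black rubber mat, 210 x 210 mm, 6 mm thick, fixed to the bench left or right of the housing. Origin: centre of its underside, at bench level
- tray: square grey plastic drip tray, 210 x 210 mm outside, walls 28 mm high and 5 mm thick, floor 5 mm thick, fixed on the bench on the other side of the housing from the mat. Origin: centre of its underside, at bench level
- jar: bystander: small closed jar, 68 mm in diameter, 90 mm high, beyond the housing. Origin: centre of its underside
- can: bystander: closed can, 80 mm in diameter, 85 mm high, beyond the housing. Origin: centre of its underside
- brush: bystander: hand brush, 190 mm long, 42 mm wide, 20 mm high, lying on the bench at the far left. Origin: near its middle, on its underside
Not all that is in view belongs to the job. There is more than one size of the cover; the job needs the largest.

How it is judged:
On the way, in this order (a step that is already met when the one before it is completed fails the run):
1. the valve lever is pushed fully over (above 0.85 rad) while the cover is still on the housing (value of joint valve above 0.85 rad and z of cover in the frame of housing between 0.11 and 0.1185 m and horizontal distance between cover and housing below 0.012 m and angle between cover's own z axis and vertical below 0.04 rad), for 0.1 s.
2. the cover lies handle up on the mat (centre within 60 mm of the mat's), let go and at rest (horizontal distance between cover and mat below 0.06 m and z of cover in the frame of mat below 0.012 m and angle between cover's own z axis and vertical below 0.1 rad and contact force between the fingers and cover below 0.1 N and linear speed of cover below 0.03 m/s), for 0.2 s.
3. the strainer stands upright in the tray, on its floor, let go and at rest, the cover still off the housing (x of strainer in the frame of tray between -0.05 and 0.05 m and y of strainer in the frame of tray between -0.05 and 0.05 m and z of strainer in the frame of tray below 0.01 m and angle between strainer's own z axis and vertical below 0.1 rad and contact force between the fingers and strainer below 0.1 N and linear speed of strainer below 0.03 m/s and horizontal distance between cover and housing above 0.1 m), for 0.2 s.
At the end, for the whole second after the job is handed in: Valve lever beyond 0.85 rad; strainer upright (0.1 rad) on the tray's floor, centre within 50 mm of the tray's along each side; cover on the housing, within 3.5 mm of seated height, 12 mm of centre, tilt under 0.04 rad; all let go and at rest (all of step 1 and x of strainer in the frame of tray between -0.05 and 0.05 m and y of strainer in the frame of tray between -0.05 and 0.05 m and z of strainer in the frame of tray below 0.01 m and angle between strainer's own z axis and vertical below 0.1 rad and contact force between the fingers and strainer below 0.1 N and linear speed of each of strainer, cover below 0.03 m/s and contact force between the fingers and cover below 0.1 N); the robot touches nothing.
It fails at once if the strainer is squeezed or pushed by the fingers with more than 60 N in all (contact force between the fingers and strainer above 60 N).
It fails at once if the strainer is tipped by more than 0.5 rad (angle between strainer's own z axis and vertical above 0.5 rad).
It fails at once if the cover or strainer is dropped (falls out of the fingers faster than 0.45 m/s, about 10 mm) or pressed down with more than 80 N ((contact force between the fingers and cover below 0.1 N and linear speed of cover above 0.45 m/s) or (contact force between the fingers and strainer below 0.1 N and linear speed of strainer above 0.45 m/s) or contact force between cover and mat above 80 N or contact force between any of cover, strainer and housing above 80 N or contact force between strainer and tray above 80 N).
It fails at once if the jar, can or brush is moved by more than 30 mm (distance of any of jar, can, brush from where it was at the start of the episode above 0.03 m).
It also fails if it takes over 72 s, if anything falls off the work surface, if the arm or the gripper's body presses on something with over 40 N, if the wrist force passes 120 N, or if a joint passes its speed limit or range.

ROBOT

A 6-joint arm with a two-finger parallel gripper is mounted at the origin on the work surface. World frame = base frame: x ahead of the robot, y to its left, z up, the work surface at z = 0. Lengths are in m, angles in rad, forces in N, time in s.
With the tool pointing down it reaches from about 0.25 to 0.775 m from the base axis. Payload 4 kg.
Tool frame: the origin (TCP) lies midway between the tips of the shut fingers; the grasp point (between the pads) lies 19 mm behind it (grip_point_offset is the distance from the TCP to the grasp point, in m); z points along the fingers, y is the line along which they close (so a half turn about z gives the same grasp; the last joint's range is limited). The gripper opens to 94 mm and grips with 3 to 60 N. Pads are 16 mm wide; open, the fingers measure 119 mm over their backs; the gripper's body (75 mm by 177 mm) begins 78 mm behind the grasp point.
Start: joints at [-1.451, 0.087, 1.371, -0, 1.684, -0.103], TCP at [0.122, -0.536, 0.206] pointing down, gripper open.
Joint ranges: [-3.1, 3.1], [-0.76, 2.03], [0.27, 2.55], [-1.08, 4.22], [0.17, 2.65], [-2.57, 2.57]. Speed limits (rad/s): [2.79, 2.79, 3.14, 3.14, 3.14, 3.14].

INTERFACE

Orientations are given as [roll, pitch, yaw] about the fixed x, y, z axes, in that order (R = Rz(yaw) Ry(pitch) Rx(roll)).
In Python, from bench import * gives the robot as it stands.
- The arm moves only by the tool carry_out, never from a script. Its argument "commands" is a list of rows, each a list of 6 numbers: the shift along the tool's x, y, z in m, then the turn, a rotation vector about the tool's x, y, z in rad. In form: [[tx, ty, tz, rx, ry, rz], ...]. A call has exactly 5 rows; each row is the pose to reach, as a shift and turn from the pose commanded when the call began, along the tool's axes at that moment; what a row does not reach only later rows make up. A row lasts 1/10 s, in which the tool goes at most 50 mm and 8.59 degrees, less where a joint would pass 70% of its speed; a pose out of reach is approached as far as the arm can. A call with a gripper value outside its range is refused whole. "jaw" is the opening, from 0 (shut) to 1 (fully open), set as the call begins (left out, the last holds). The fingers move at their own pace and stop on an object; the grip force is fixed at half the most. Time passes only in rows, so rows that repeat a pose let the fingers close, or fill a call up. It gives the time, the measured TCP pose, the force, the opening and the grip force at its end, in the units of the state.
- get_obs(): the state, without advancing time (a new reading comes with each control period).
- snapshot(name): name is "scene" or "top" or "wrist"; returns a dict with "img" (400x640x3 uint8, red, green, blue), "range_z" (400x640 float32, m along the optical axis (not along the pixel's ray), 0 where there is no reading), "fx", "fy", "cx", "cy" (pixels), "R" (3x3) and "t" (3): a world point X has camera coordinates R X + t. Camera axes: x right, y down, z forward; pixel columns grow to the right and rows downward; lengths in m; the calibration is good to about 2 mm. A picture is of the moment at which its call begins.
- close_job(): hands the job in; it is judged then, once.
The state is a dict: "time": time; "joint_positions": joint angles; "qvel": joint speeds; "joint_torque": joint torques, N m; "tool_pos": TCP position; "ee_rot": TCP orientation; "wrist_force": force on the tool from outside, world axes, zero at the start; "wrist_torque": the same for the moment, N m; "width": finger opening in m; "finger_force": force on a finger pad.
Only numpy, scipy, OpenCV 4.12 (cv2) and the standard library are available. Lean on these libraries where they do the work, as an engineer would, in place of code of your own. Each camera call takes 0.05 s, during which the arm holds its last target. There are 200 camera calls.

## Working session

There is one attempt and no reset: what is moved stays moved. The work goes in short steps, Python scripts to look and compute and a tool call to move; the robot and the scene stay as the last step left them, time stands still between calls to the robot, and variables do not carry over. Pictures are saved under pics/ and viewed, at most 10 in all, crops included, and the job is handed in when it is done.

Besides the shell and the picture viewer there is one more tool, called after "Call:" in YAML: its name, and indented under it one key for each argument. carry_out: Moves the arm, as the interface text tells. Its arguments: {"type":"object","properties":{"commands":{"type":"array","items":{"type":"array","items":{"type":"number"}}},"jaw":{"type":"number"}},"required":["commands"]}

```bash
ls; mkdir -p pics; python3 - <<'E'
from bench import *
import cv2,numpy as np
o=get_obs();print({k:np.round(v,3) for k,v in o.items()})
for n in ("scene","top"):
    s=snapshot(n);np.savez(n+".npz",**s);cv2.imwrite(f"pics/{n}0.png",s["img"][:,:,::-1])
    print(n,s["fx"],s["cx"],s["cy"],np.round(s["R"],3).tolist(),s["t"])
E
```

```text
pics
{'time': np.float64(0.0), 'joint_positions': array([-1.451,  0.088,  1.372, -0.   ,  1.684, -0.103]), 'qvel': array([-0.001, -0.   , -0.   , -0.002,  0.   , -0.001]), 'joint_torque': array([-1.0000e-03, -3.4018e+01, -3.0243e+01,  7.2000e-02,  3.3000e-02,
       -0.0000e+00]), 'tool_pos': array([ 0.121, -0.536,  0.204]), 'ee_rot': array([-3.139, -0.   ,  0.223]), 'wrist_force': array([ 0.039, -0.146, -0.245]), 'wrist_torque': array([-0.001, -0.019,  0.048]), 'finger_force': np.float64(0.0), 'width': np.float64(0.094)}
scene 403.5156056849007 320.57713986272506 201.84145229947393 [[0.763, 0.646, 0.011], [0.471, -0.544, -0.694], [-0.443, 0.535, -0.72]] [-0.50952675 -0.17846933  1.35715741]
top 399.64924689773517 324.42338554630487 192.0510201550587 [[0.02, -1.0, -0.012], [-0.996, -0.019, -0.089], [0.089, 0.013, -0.996]] [0.04770194 0.62298234 1.0669842 ]
```

View pics/top0.png

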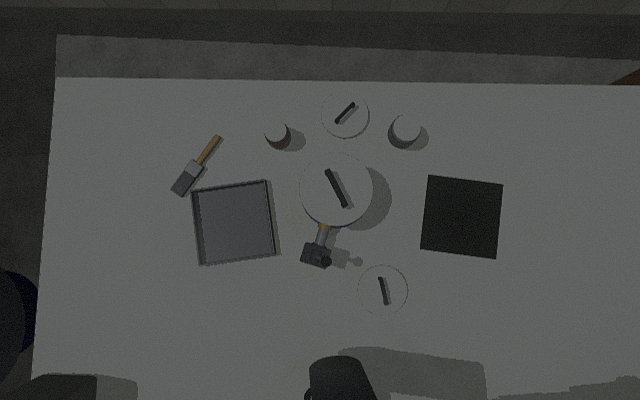

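View pics/scene0.png

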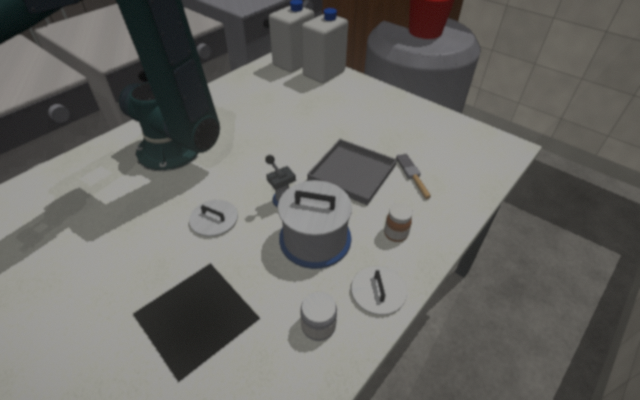

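The top view shows the tray at (234,222), the mat at (462,217), the housing with its cover at (337,190), the valve block at (316,254), and smaller decoy covers at (345,115) and (383,290). In the scene view the knob is at (270,160). I'll measure these from depth.

```bash
cat > h.py <<'E'
import numpy as np,cv2
def cloud(s):
    z=s["range_z"].astype(float);v,u=np.mgrid[:400,:640]
    c=np.stack([(u-s["cx"])/s["fx"]*z,(v-s["cy"])/s["fy"]*z,z],-1)
    P=(c-s["t"])@s["R"]; P[z==0]=np.nan
    return P
def box(P,x0,x1,y0,y1,z0,z1):
    return (P[...,0]>x0)&(P[...,0]<x1)&(P[...,1]>y0)&(P[...,1]<y1)&(P[...,2]>z0)&(P[...,2]<z1)
def rect(p):
    r=cv2.minAreaRect(p[:,:2].astype(np.float32)*1000);return np.round(r[0],1),np.round(r[1],1),round(r[2],1)
E
python3 - <<'E'
from h import *
for n in("top","scene"):
    s=dict(np.load(n+".npz"));P=cloud(s)
    pix={"top":dict(tray=(234,222),mat=(462,217),cov=(360,175),hand=(338,188),valve=(316,254),bench=(420,300)),
     "scene":dict(tray=(352,170),mat=(197,320),cov=(300,200),hand=(316,198),knob=(270,160),bench=(100,250))}[n]
    for k,(u,v) in pix.items(): print(n,k,np.round(P[v,u],4))
    c=P[pix["cov"][1],pix["cov"][0]]
    hx,hy=c[:2]
    m=box(P,hx-.13,hx+.13,hy-.13,hy+.13,.126,.142)
    p=P[m];q=cv2.minEnclosingCircle(p[:,:2].astype(np.float32));print(" plate",q,np.median(p[:,2]),rect(p))
    m=box(P,q[0][0]-.06,q[0][0]+.06,q[0][1]-.06,q[0][1]+.06,.155,.19);p=P[m];print(" handle",rect(p),p.mean(0),len(p))
    m=box(P,q[0][0]-.25,q[0][0]-.12,q[0][1]-.12,q[0][1]+.12,.12,.2);p=P[m];print(" knob",len(p),p.mean(0) if len(p) else 0, p.max(0)if len(p) else 0)
    m=box(P,q[0][0]-.25,q[0][0]-.1,q[0][1]-.12,q[0][1]+.12,.096,.109);p=P[m];print(" block",len(p),rect(p) if len(p) else 0)
    g=cv2.cvtColor(s["img"],cv2.COLOR_RGB2GRAY)
    for k in("mat","tray"):
        a=P[pix[k][1],pix[k][0]]
        m=box(P,a[0]-.14,a[0]+.14,a[1]-.14,a[1]+.14,-.01,.04)&(g<(60 if k=="mat" else 90)); 
        if k=="tray": m=box(P,a[0]-.14,a[0]+.14,a[1]-.14,a[1]+.14,.019,.035)
        l=cv2.connectedComponentsWithStats(m.astype(np.uint8))
        if k=="mat":
            i=l[1][pix[k][1],pix[k][0]];m=l[1]==i
        p=P[m];print(" ",k,len(p),rect(p),np.median(p[:,2]))
E
```

```text
top tray [0.5353 0.3107 0.0046]
top mat [ 0.5618 -0.321   0.0091]
top cov [nan nan nan]
top hand [0.6198 0.0259 0.1675]
top valve [0.4589 0.0767 0.1134]
top bench [ 0.3323 -0.2079 -0.0033]
 plate ((0.0, 0.0), 0.0) nan (array([0., 0.]), array([0., 0.]), 0.0)
 handle (array([0., 0.]), array([0., 0.]), 0.0) [nan nan nan] 0
 knob 0 0 0
 block 0 0
  mat 5721 (array([ 565.3, -322.9]), array([214.1, 210.4]), 83.5) 0.0048879112323657594
  tray 720 (array([560.2, 324.5]), array([264.6, 227.6]), 9.6) 0.026472674987979044
scene tray [0.5341 0.3123 0.0062]
scene mat [ 0.5776 -0.3301  0.0049]
scene cov [0.5855 0.0153 0.1348]
scene hand [0.6288 0.0262 0.1623]
scene knob [0.4562 0.043  0.1758]
scene bench [ 0.2194 -0.3697 -0.001 ]
 plate ((0.5833960771560669, 0.03028685227036476), 0.13186420500278473) 0.13247229352732814 (array([602.8,  46.4]), array([181.3, 240.5]), 46.5)
 handle (array([612.1,  22.2]), array([72.8, 16.7]), 28.7) [0.6113338  0.01899551 0.16772085] 194
 knob 115 [0.4528948  0.05013264 0.16419112] [0.46179384 0.07092377 0.18484234]
 block 281 (array([456.2,  75.1]), array([70.9, 52.5]), 74.5)
  mat 7286 (array([ 566.9, -325.6]), array([204.7, 206.9]), 83.5) 0.005480515438517247
  tray 550 (array([559.2, 320.2]), array([261.8, 228.9]), 9.7) 0.025348336295387977
  return _methods._mean(a, axis=axis, dtype=dtype,
  ret = ret.dtype.type(ret / rcount)
<stdin>:11: RuntimeWarning: Mean of empty slice.
  ret = um.true_divide(
```

```bash
python3 - <<'E' 2>/dev/null
from h import *
from scipy.optimize import least_squares
for n in("top","scene"):
    s=dict(np.load(n+".npz"));P=cloud(s)
    m=box(P,.5,.75,-.1,.15,.157,.18);l=cv2.connectedComponentsWithStats(m.astype(np.uint8));i=1+l[2][1:,4].argmax();p=P[l[1]==i]
    print(n,"handle",len(p),rect(p),np.median(p[:,2]))
    m=box(P,.48,.75,-.1,.15,.127,.14);p=P[m];print(" plate n",len(p),np.median(p[:,2]))
    c=np.median(p[:,:2],0)
    a=np.arctan2(p[:,1]-c[1],p[:,0]-c[0]);r=np.hypot(*(p[:,:2]-c).T)
    E=np.array([p[k[np.argsort(r[k])[-3]],:2] for b in range(48) for k in [np.where((a+np.pi)//(2*np.pi/48)==b)[0]] if len(k)>4])
    f=least_squares(lambda q:np.hypot(*(E-q).T)-.0915,c,loss="soft_l1",f_scale=.002);print(" plate circ",f.x,len(E),np.round(np.abs(f.fun).mean(),4))
    m=box(P,.4,.5,.0,.12,.118,.2);p=P[m];print(" lever",len(p), p.mean(0))
    k=p[p[:,2]>.158];
    if len(k)>5:
        f=least_squares(lambda q:np.linalg.norm(k-q,axis=1)-.013,k.mean(0),loss="soft_l1",f_scale=.002);print(" knob",f.x)
    m=box(P,.4,.7,.2,.45,.018,.035);l=cv2.connectedComponentsWithStats(cv2.dilate(m.astype(np.uint8),np.ones((5,5))));i=1+l[2][1:,4].argmax();p=P[m&(l[1]==i)];print(" tray",rect(p),len(p))
    m=box(P,.4,.7,.2,.45,.002,.009)&(cv2.cvtColor(s["img"],cv2.COLOR_RGB2GRAY)<90);l=cv2.connectedComponentsWithStats(m.astype(np.uint8));i=1+l[2][1:,4].argmax();p=P[m&(l[1]==i)];print(" trayfloor",rect(p),len(p))
E
```

```text
top handle 248 (array([620.7,  30.8]), array([100.1,  14.2]), 28.0) 0.17004104222075633
 plate n 3975 0.13226461724193603
 plate circ [0.6204565  0.03084557] 48 0.0014
 lever 122 [0.44845798 0.05534018 0.16938674]
 knob [0.44592824 0.05191819 0.17057489]
 tray (array([572. , 326.5]), array([288.7, 227.4]), 9.7) 828
 trayfloor (array([534.5, 314.3]), array([200.8, 198.5]), 9.6) 4481
scene handle 271 (array([623.4,  28.2]), array([98.2, 16.8]), 28.4) 0.16903719627806318
 plate n 2876 0.13247314455090037
 plate circ [0.62280589 0.02735846] 48 0.0012
 lever 119 [0.45305821 0.05072479 0.16267293]
 knob [0.44700312 0.04951382 0.1708337 ]
 tray (array([572.7, 322.9]), array([287.1, 229.1]), 9.4) 603
 trayfloor (array([529.5, 321. ]), array([194.9, 185.7]), 9.7) 1961
```

```bash
cat > plan.py <<'E'
import sys,numpy as np
from bench import *
from scipy.spatial.transform import Rotation as Ro
def plan(wps,maxd=.22):
    """wps: list of (x,y,z,yaw) world TCP; prints the final row of each call"""
    o=get_obs();p=np.array(o["tool_pos"]);R=Ro.from_euler("xyz",o["ee_rot"])
    print("t",round(float(o["time"]),2),"at",np.round(p,4),np.round(o["ee_rot"],3),"F",np.round(o["wrist_force"],1),"w",round(float(o["width"]),4))
    for x,y,z,yaw in wps:
        T=Ro.from_euler("xyz",[np.pi,0,yaw]);g=np.array([x,y,z]);rv=(R.inv()*T).as_rotvec()
        n=max(1,int(np.ceil(max(np.linalg.norm(g-p)/maxd,np.linalg.norm(rv)/.7))))
        d=(g-p)/n;r=rv/n
        for i in range(n):
            print("  ",np.round(R.inv().apply(d),3).tolist()+np.round(r,3).tolist());R=R*Ro.from_rotvec(r)
        p=g
if __name__=="__main__":
    plan([tuple(map(float,a.split(","))) for a in sys.argv[2:]],float(sys.argv[1]))
E
python3 plan.py .22 .435,.011,.204,-.27 .435,.011,.155,-.27
```

```text
t 0.1 at [ 0.1214 -0.5359  0.2044] [-3.14  -0.     0.223] F [0.6 0.3 0.1] w 0.094
   [0.142, -0.155, 0.0, -0.001, 0.0, 0.164]
   [0.115, -0.176, 0.0, -0.001, 0.0, 0.164]
   [0.085, -0.192, 0.0, -0.001, 0.0, 0.164]
   [-0.0, -0.0, 0.049, 0.0, -0.0, 0.0]
```

Call:
carry_out:
  commands:
    - [0.028,-0.031,0,0,0,0.033]
    - [0.056,-0.062,0,0,0,0.066]
    - [0.085,-0.093,0,0,0,0.098]
    - [0.114,-0.124,0,0,0,0.131]
    - [0.142,-0.155,0,0,0,0.164]
  jaw: 0

```text
time: 0.6
tool_pos: [0.2262, -0.3521, 0.2049]
ee_rot: [-3.141, 0.0, 0.057]
wrist_force: [0.2, -0.9, 0.8]
width: 0.0572
finger_force: 0.0
```

Call:
carry_out:
  commands:
    - [0.023,-0.035,0,0,0,0.033]
    - [0.046,-0.07,0,0,0,0.066]
    - [0.069,-0.105,0,0,0,0.098]
    - [0.092,-0.14,0,0,0,0.131]
    - [0.115,-0.176,0,0,0,0.164]

```text
time: 1.1
tool_pos: [0.3305, -0.1698, 0.2052]
ee_rot: [3.141, -0.0, -0.107]
wrist_force: [0.4, 0.5, -0.2]
width: 0.0169
finger_force: 0.0
```

Call:
carry_out:
  commands:
    - [0.017,-0.038,0,0,0,0.033]
    - [0.034,-0.076,0,0,0,0.066]
    - [0.051,-0.115,0,0,0,0.098]
    - [0.068,-0.154,0,0,0,0.131]
    - [0.085,-0.192,0,0,0,0.164]

```text
time: 1.6
tool_pos: [0.4352, 0.0125, 0.2051]
ee_rot: [3.141, 0.0, -0.27]
wrist_force: [-0.1, -0.5, 0.3]
width: 0.0005
finger_force: 0.0
```

```bash
python3 plan.py .22 .435,.011,.155,-.27 .455,.082,.155,-.27
```

```text
t 1.6 at [0.4352 0.0125 0.2051] [ 3.141  0.    -0.27 ] F [-0.1 -0.5  0.3] w 0.0005
   [0.0, 0.001, 0.05, 0.0, 0.0, -0.0]
   [0.0, -0.074, -0.0, -0.0, 0.0, -0.0]
```

Call:
carry_out:
  commands:
    - [0,0,0.015,0,0,0]
    - [0,0,0.03,0,0,0]
    - [0,0,0.05,0,0,0]
    - [0,0,0.05,0,0,0]
    - [0,0,0.05,0,0,0]

```text
time: 2.1
tool_pos: [0.4345, 0.0106, 0.1552]
ee_rot: [3.141, 0.001, -0.269]
wrist_force: [-0.4, -0.1, 0.6]
width: 0.0005
finger_force: 0.0
```

Call:
carry_out:
  commands:
    - [0,-0.012,0,0,0,0]
    - [0,-0.024,0,0,0,0]
    - [0,-0.036,0,0,0,0]
    - [0,-0.048,0,0,0,0]
    - [0,-0.058,0,0,0,0]

```text
time: 2.6
tool_pos: [0.4508, 0.0679, 0.1558]
ee_rot: [-3.141, -0.001, -0.268]
wrist_force: [0.8, -2.2, 0.6]
width: 0.0005
finger_force: 0.5
```

Call:
carry_out:
  commands:
    - [0,-0.003,0,0,0,0]
    - [0,-0.006,0,0,0,0]
    - [0,-0.009,0,0,0,0]
    - [0,-0.012,0,0,0,0]
    - [0,-0.014,0,0,0,0]

```text
time: 3.1
tool_pos: [0.4538, 0.08, 0.155]
ee_rot: [3.141, 0.001, -0.27]
wrist_force: [0.5, -0.3, -0.2]
width: 0.0002
finger_force: 0.5
```

```bash
python3 plan.py .22 .453,.082,.155,-.27; python3 - <<'E'
from bench import *
from h import *
import cv2
s=snapshot("scene");P=cloud(s);k=P[box(P,.4,.5,.05,.2,.155,.2)]
print(len(k),k.mean(0),k.max(0))
cv2.imwrite("pics/lev.png",cv2.resize(s["img"][100:260,200:400,::-1],None,fx=3,fy=3))
E
```

```text
t 3.1 at [0.4538 0.08   0.155 ] [ 3.141e+00  1.000e-03 -2.700e-01] F [ 0.5 -0.3 -0.2] w 0.0002
   [-0.001, -0.002, 0.0, 0.0, 0.001, 0.0]
210 [0.46229569 0.08265422 0.17868735] [0.47744435 0.11056329 0.1999909 ]
```

View pics/lev.png

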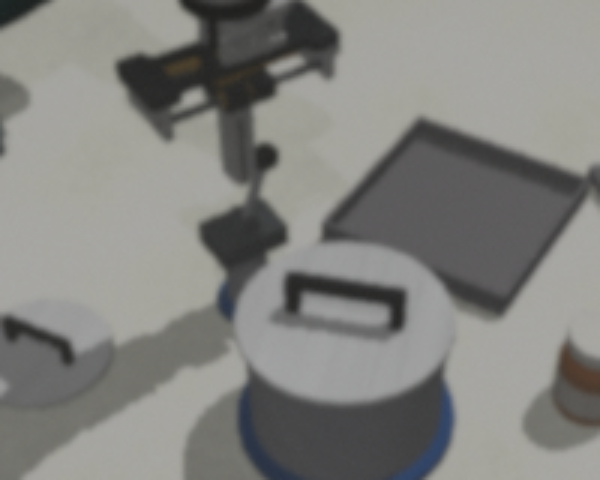

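The crop shows the knob at (266,157), leaning just past upright and resting against the fingers at (238,150). It needs to go further.

Call:
carry_out:
  commands:
    - [0,-0.002,0,0,0,0]
    - [0,-0.004,0,0,0,0]
    - [0,-0.006,0,0,0,0]
    - [0,-0.008,0,0,0,0]
    - [0,-0.01,0,0,0,0]

```text
time: 3.65
tool_pos: [0.4564, 0.0885, 0.1554]
ee_rot: [3.138, 0.0, -0.27]
wrist_force: [-2.6, -7.0, 1.0]
width: 0.0005
finger_force: 3.7
```

```bash
python3 - <<'E'
from bench import *
from h import *
s=snapshot("top");P=cloud(s)
q=get_obs();fx,fy=q["tool_pos"][:2]
for n in("top","scene"):
    s=snapshot(n);P=cloud(s)
    m=box(P,.42,.5,.085,.2,.14,.2);k=P[m]
    print(n,len(k),k.mean(0),k.max(0))
    # housing-frame y
    yh=(k[:,0]-.453)*.267+(k[:,1]-.0759)*.964;print(np.round(np.percentile(yh,[2,20,50,80,98]),4),np.percentile(k[:,2],[5,50,95]))
    m=box(P,.42,.5,.04,.1,.15,.19);k=P[m]
E
```

```text
<stdin>:8: RuntimeWarning: Mean of empty slice.
  ret = um.true_divide(
Traceback (most recent call last):
ValueError: zero-size array to reduction operation maximum which has no identity
```

Call:
carry_out:
  commands:
    - [0,0.015,0,0,0,0]
    - [0,0.03,0,0,0,0]
    - [0,0.03,-0.03,0,0,0]
    - [0,0.03,-0.06,0,0,0]
    - [0,0.03,-0.095,0,0,0]
  jaw: 0.6

```text
time: 4.25
tool_pos: [0.4484, 0.0612, 0.251]
ee_rot: [-3.141, 0.001, -0.269]
wrist_force: [0.4, 0.9, 0.0]
width: 0.0371
finger_force: 0.0
```

```bash
python3 plan.py .15 .6216,.0291,.25,.489 .6216,.0291,.146,.489; python3 - <<'E'
from bench import *
from h import *
for n in("top","scene"):
    s=snapshot(n);P=cloud(s)
    k=P[box(P,.42,.52,.06,.2,.12,.2)];k=k[np.isfinite(k[:,0])]
    print(n,len(k))
    if len(k)<3: continue
    yh=(k[:,0]-.453)*.267+(k[:,1]-.0759)*.964;print(np.round(np.percentile(yh,[2,20,50,80,98]),4),np.percentile(k[:,2],[5,50,95]))
E
```

```text
t 4.25 at [0.4484 0.0612 0.251 ] [-3.141e+00  1.000e-03 -2.690e-01] F [0.4 0.9 0. ] w 0.0371
   [0.088, -0.008, 0.0, -0.001, 0.0, -0.379]
   [0.084, 0.025, 0.0, -0.001, 0.0, -0.379]
   [0.0, -0.0, 0.104, 0.0, 0.0, 0.0]
top 0
scene 130
[0.0079 0.0184 0.028  0.0364 0.0456] [0.12339422 0.16562174 0.17916242]
```

Call:
carry_out:
  commands:
    - [0.018,-0.002,0,0,0,-0.076]
    - [0.035,-0.003,0,0,0,-0.152]
    - [0.053,-0.005,0,0,0,-0.227]
    - [0.07,-0.006,0,0,0,-0.303]
    - [0.088,-0.008,0,0,0,-0.379]

```text
time: 4.85
tool_pos: [0.5363, 0.0454, 0.2497]
ee_rot: [-3.141, 0.0, 0.113]
wrist_force: [-0.3, 0.3, 0.6]
width: 0.0562
finger_force: 0.0
```

Call:
carry_out:
  commands:
    - [0.017,0.005,0,0,0,-0.076]
    - [0.034,0.01,0,0,0,-0.152]
    - [0.05,0.015,0,0,0,-0.227]
    - [0.067,0.02,0,0,0,-0.303]
    - [0.084,0.025,0,0,0,-0.379]

```text
time: 5.35
tool_pos: [0.6226, 0.0298, 0.2495]
ee_rot: [-3.14, 0.0, 0.492]
wrist_force: [0.1, 0.8, -0.2]
width: 0.0563
finger_force: 0.0
```

```bash
python3 plan.py .15 .6216,.0291,.146,.489; python3 - <<'E'
from bench import *
from h import *
s=snapshot("wrist");P=cloud(s)
m=box(P,.5,.72,-.08,.14,.155,.178);l=cv2.connectedComponentsWithStats(m.astype(np.uint8));i=1+l[2][1:,4].argmax();p=P[l[1]==i];print(rect(p),len(p),np.median(p[:,2]))
cv2.imwrite("pics/w1.png",s["img"][:,:,::-1])
E
```

```text
t 5.35 at [0.6226 0.0298 0.2495] [-3.14   0.     0.492] F [ 0.1  0.8 -0.2] w 0.0563
   [-0.001, 0.0, 0.103, -0.001, 0.0, 0.003]
(array([623.8,  28.1]), array([99.2, 13.9]), 28.0) 1968 0.16933632081290262
```

View pics/w1.png

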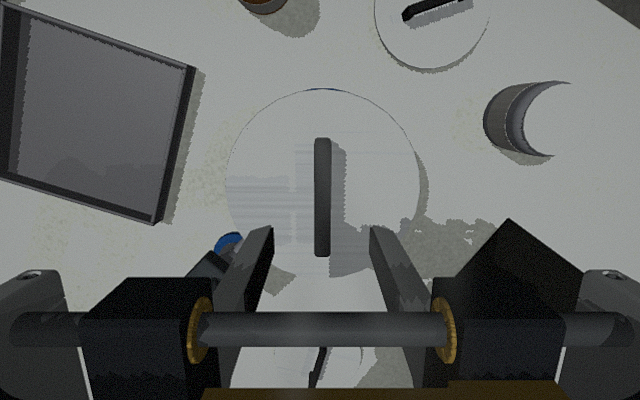

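The wrist view shows the cover handle at (322,195), centred and aligned between the open fingers. I'll descend and test a gentle partial closing.

Call:
carry_out:
  commands:
    - [0,0,0.025,0,0,0]
    - [0,0,0.05,0,0,0]
    - [0,0,0.075,0,0,0]
    - [0,0,0.095,0,0,0]
    - [0,0,0.103,0,0,0]

```text
time: 5.9
tool_pos: [0.6201, 0.0299, 0.1439]
ee_rot: [-3.138, 0.005, 0.488]
wrist_force: [-0.3, -0.4, -0.3]
width: 0.0564
finger_force: 0.0
```

Call:
carry_out:
  commands:
    - [0,0,0,0,0,0]
    - [0,0,0,0,0,0]
    - [0,0,0,0,0,0]
    - [0,0,0,0,0,0]
    - [0,0,0,0,0,0]
  jaw: 0.145

```text
time: 6.4
tool_pos: [0.6224, 0.0294, 0.1485]
ee_rot: [3.141, -0.002, 0.489]
wrist_force: [0.5, 0.2, -0.6]
width: 0.0197
finger_force: 0.0
```

Call:
carry_out:
  commands:
    - [0,0,0,0,0,0]
    - [0,0,0,0,0,0]
    - [0,0,0,0,0,0]
    - [0,0,0,0,0,0]
    - [0,0,0,0,0,0]
  jaw: 0.13

```text
time: 6.9
tool_pos: [0.6224, 0.0291, 0.1482]
ee_rot: [3.14, -0.001, 0.489]
wrist_force: [0.6, -1.7, 2.8]
width: 0.0136
finger_force: 30.0
```

Call:
carry_out:
  commands:
    - [0,0,0,0,0,0]
    - [0,0,0,0,0,0]
    - [0,0,0,0,0,0]
    - [0,0,0,0,0,0]
    - [0,0,0,0,0,0]
  jaw: 0.145

```text
time: 7.4
tool_pos: [0.6224, 0.0291, 0.1481]
ee_rot: [3.14, -0.001, 0.489]
wrist_force: [0.8, -2.1, 5.0]
width: 0.0138
finger_force: 11.3
```

Call:
carry_out:
  commands:
    - [0,0,0,0,0,0]
    - [0,0,0,0,0,0]
    - [0,0,0,0,0,0]
    - [0,0,0,0,0,0]
    - [0,0,0,0,0,0]
  jaw: 0.14

```text
time: 7.9
tool_pos: [0.6224, 0.0291, 0.1481]
ee_rot: [3.14, -0.001, 0.489]
wrist_force: [1.0, -2.6, 5.7]
width: 0.0141
finger_force: 25.5
```

Call:
carry_out:
  commands:
    - [0,0,0,0,0,0]
    - [0,0,0,0,0,0]
    - [0,0,-0.01,0,0,0]
    - [0,0,-0.02,0,0,0]
    - [0,0,-0.035,0,0,0]
  jaw: 0.1

```text
time: 8.4
tool_pos: [0.6202, 0.0299, 0.1801]
ee_rot: [-3.138, 0.005, 0.489]
wrist_force: [0.9, -0.5, -5.7]
width: 0.0137
finger_force: 30.0
```

Call:
carry_out:
  commands:
    - [0,0,-0.01,0,0,0]
    - [0,0,-0.02,0,0,0]
    - [0,0,-0.035,0,0,0]
    - [0,0,-0.045,0,0,0]
    - [0,0,-0.05,0,0,0]

```text
time: 8.9
tool_pos: [0.6226, 0.0294, 0.2347]
ee_rot: [3.14, -0.003, 0.489]
wrist_force: [0.3, -0.2, -5.0]
width: 0.0137
finger_force: 30.0
```

```bash
python3 plan.py .14 .566,-.324,.23,.489 .566,-.324,.1,.489
```

```text
t 8.9 at [0.6226 0.0294 0.2347] [ 3.14e+00 -3.00e-03  4.89e-01] F [ 0.3 -0.2 -5. ] w 0.0137
   [-0.072, 0.095, 0.002, 0.001, -0.001, -0.0]
   [-0.072, 0.095, 0.002, 0.001, -0.001, -0.0]
   [-0.072, 0.095, 0.002, 0.001, -0.001, -0.0]
   [0.0, -0.0, 0.13, -0.0, 0.0, 0.0]
```

Call:
carry_out:
  commands:
    - [-0.01,0.013,0,0,0,0]
    - [-0.024,0.032,0,0,0,0]
    - [-0.04,0.053,0,0,0,0]
    - [-0.056,0.074,0,0,0,0]
    - [-0.072,0.095,0,0,0,0]

```text
time: 9.4
tool_pos: [0.602, -0.0902, 0.2316]
ee_rot: [-3.141, 0.002, 0.488]
wrist_force: [0.4, -0.4, -5.8]
width: 0.0137
finger_force: 30.0
```

Call:
carry_out:
  commands:
    - [-0.015,0.019,0,0,0,0]
    - [-0.029,0.038,0,0,0,0]
    - [-0.043,0.057,0,0,0,0]
    - [-0.058,0.076,0,0,0,0]
    - [-0.072,0.095,0,0,0,0]

```text
time: 9.9
tool_pos: [0.5828, -0.2079, 0.2316]
ee_rot: [-3.141, 0.002, 0.488]
wrist_force: [1.4, 0.3, -4.9]
width: 0.0136
finger_force: 30.0
```

Call:
carry_out:
  commands:
    - [-0.016,0.021,0,0,0,0]
    - [-0.032,0.042,0,0,0,0]
    - [-0.048,0.063,0,0,0,0]
    - [-0.062,0.082,0,0,0,0]
    - [-0.072,0.095,0,0,0,0]

```text
time: 10.4
tool_pos: [0.5636, -0.3261, 0.2314]
ee_rot: [-3.141, 0.002, 0.487]
wrist_force: [0.5, 0.4, -5.5]
width: 0.0137
finger_force: 30.0
```

Call:
carry_out:
  commands:
    - [0,0,0.02,0,0,0]
    - [0,0,0.05,0,0,0]
    - [0,0,0.08,0,0,0]
    - [0,0,0.11,0,0,0]
    - [0,0,0.13,0,0,0]

```text
time: 10.9
tool_pos: [0.5633, -0.323, 0.0989]
ee_rot: [-3.137, 0.003, 0.489]
wrist_force: [-0.5, 0.8, -5.2]
width: 0.0137
finger_force: 30.0
```

Call:
carry_out:
  commands:
    - [0,0,0.01,0,0,0]
    - [0,0,0.025,0,0,0]
    - [0,0,0.035,0,0,0]
    - [0,0,0.045,0,0,0]
    - [0,0,0.045,0,0,0]

```text
time: 11.4
tool_pos: [0.5643, -0.3232, 0.0559]
ee_rot: [-3.139, 0.001, 0.489]
wrist_force: [-0.1, 0.5, -5.1]
width: 0.0136
finger_force: 30.0
```

```bash
python3 plan.py .14 .566,-.324,.04,.489; python3 - <<'E' 2>/dev/null
from bench import *
from h import *
for n in("scene","top"):
    s=snapshot(n);P=cloud(s);cv2.imwrite(f"pics/{n}2.png",cv2.resize(s["img"][100:250,200:400,::-1] if n=="scene" else s["img"][110:260,240:440,::-1],None,fx=4,fy=4))
    m=box(P,.52,.72,-.06,.12,.09,.122)
    m&=(P[...,0]-.6224)**2+(P[...,1]-.0285)**2<.066**2
    p=P[m];print(n,len(p),rect(p) if len(p) else 0, p.mean(0))
E
```

```text
t 11.4 at [ 0.5643 -0.3232  0.0559] [-3.139e+00  1.000e-03  4.890e-01] F [-0.1  0.5 -5.1] w 0.0136
   [0.001, 0.002, 0.016, -0.002, 0.001, -0.0]
scene 270 (array([624.3,  27.5]), array([ 16.9, 112.2]), 86.6) [0.62758502 0.02558606 0.10662133]
top 239 (array([622. ,  31.4]), array([ 13.9, 110.5]), 87.2) [0.62186809 0.03143993 0.10883444]
```

Call:
carry_out:
  commands:
    - [0,0,0.004,0,0,0]
    - [0,0,0.008,0,0,0]
    - [0,0,0.011,0,0,0]
    - [0,0,0.013,0,0,0]
    - [0,0,0.014,0,0,0]

```text
time: 12.0
tool_pos: [0.5649, -0.3236, 0.043]
ee_rot: [-3.141, 0.0, 0.489]
wrist_force: [-0.1, -0.2, -5.3]
width: 0.0139
finger_force: 30.0
```

Call:
carry_out:
  commands:
    - [0,0,0.001,0,0,0]
    - [0,0,0.002,0,0,0]
    - [0,0,0.002,0,0,0]
    - [0,0,0.002,0,0,0]
    - [0,0,0.002,0,0,0]

```text
time: 12.5
tool_pos: [0.5652, -0.3238, 0.0417]
ee_rot: [3.141, -0.0, 0.489]
wrist_force: [-1.0, 0.5, -4.9]
width: 0.0138
finger_force: 30.0
```

View pics/top2.png

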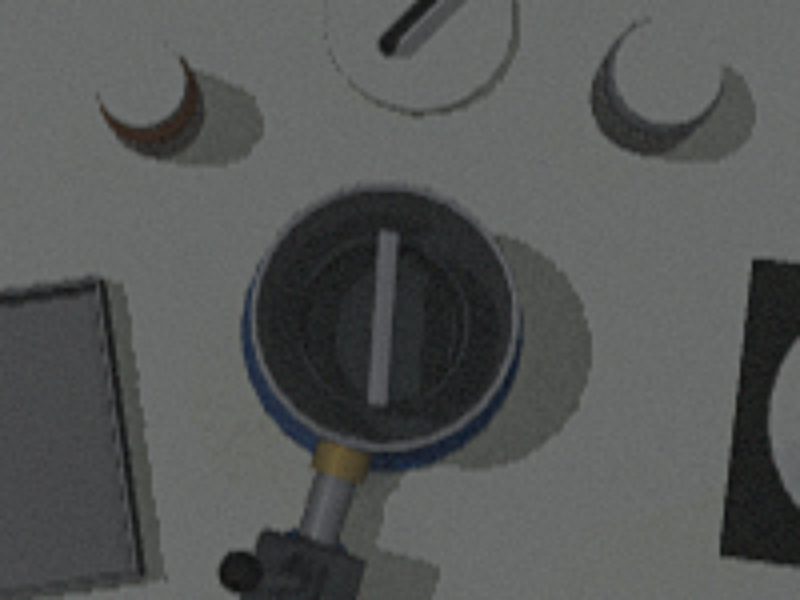

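The crop shows the open pot with the strainer handle at (383,317), lying nearly along x. The knob at (240,570) is fully over to +y. I'll finish laying the cover down.

Call:
carry_out:
  commands:
    - [0,0,0.001,0,0,0]
    - [0,0,0.002,0,0,0]
    - [0,0,0.003,0,0,0]
    - [0,0,0.003,0,0,0]
    - [0,0,0.003,0,0,0]

```text
time: 13.0
tool_pos: [0.5651, -0.3237, 0.0391]
ee_rot: [3.141, -0.0, 0.489]
wrist_force: [-1.4, 1.3, -0.3]
width: 0.0137
finger_force: 30.0
```

Call:
carry_out:
  commands:
    - [0,0,0.0005,0,0,0]
    - [0,0,0.0005,0,0,0]
    - [0,0,0.0005,0,0,0]
    - [0,0,0.0005,0,0,0]
    - [0,0,0.0005,0,0,0]
  jaw: 0.5

```text
time: 13.5
tool_pos: [0.5653, -0.3238, 0.0382]
ee_rot: [3.141, -0.0, 0.489]
wrist_force: [-0.9, 0.2, -0.1]
width: 0.0464
finger_force: 0.0
```

Call:
carry_out:
  commands:
    - [0,0,0,0,0,0]
    - [0,0,-0.03,0,0,0]
    - [0,0,-0.07,0,0,0]
    - [0,0,-0.115,0,0,0]
    - [0,0,-0.16,0,0,0]

```text
time: 14.0
tool_pos: [0.5647, -0.3235, 0.1992]
ee_rot: [-3.141, 0.0, 0.489]
wrist_force: [0.6, -0.9, -0.4]
width: 0.0468
finger_force: 0.0
```

```bash
python3 plan.py .2 .6225,.0295,.22,-.053 .6225,.0295,.085,-.053; python3 - <<'E' 2>/dev/null
from bench import *
from h import *
s=snapshot("top");P=cloud(s)
for n in("top","scene","wrist"):
    s=snapshot(n);P=cloud(s)
    p=P[box(P,.45,.68,-.45,-.2,.048,.07)];print(n,rect(p),len(p),np.median(p[:,2]))
E
```

```text
t 14.0 at [ 0.5647 -0.3235  0.1992] [-3.141  0.     0.489] F [ 0.6 -0.9 -0.4] w 0.0468
   [0.108, -0.142, -0.01, -0.0, 0.0, 0.271]
   [0.066, -0.166, -0.01, -0.0, 0.0, 0.271]
   [-0.0, -0.0, 0.135, 0.0, -0.0, -0.0]
top (array([ 563.6, -320.6]), array([99.1, 15.2]), 27.0) 196 0.05997932602049447
scene (array([ 565.8, -324.8]), array([100.7,  15. ]), 27.8) 329 0.060399614509675265
wrist (array([ 566.7, -324.5]), array([98.6, 13.9]), 28.2) 1310 0.06035807439433497
```

Call:
carry_out:
  commands:
    - [0.022,-0.028,-0.006,0,0,0.054]
    - [0.043,-0.057,-0.01,0,0,0.108]
    - [0.065,-0.085,-0.01,0,0,0.163]
    - [0.086,-0.114,-0.01,0,0,0.217]
    - [0.108,-0.142,-0.01,0,0,0.271]

```text
time: 14.7
tool_pos: [0.5926, -0.1459, 0.2049]
ee_rot: [-3.139, 0.004, 0.215]
wrist_force: [1.1, -0.4, -0.4]
width: 0.047
finger_force: 0.0
```

Call:
carry_out:
  commands:
    - [0.013,-0.033,-0.006,0,0,0.054]
    - [0.026,-0.066,-0.01,0,0,0.108]
    - [0.04,-0.1,-0.01,0,0,0.163]
    - [0.055,-0.136,-0.01,0,0,0.217]
    - [0.066,-0.166,-0.01,0,0,0.271]

```text
time: 15.2
tool_pos: [0.6213, 0.0309, 0.2147]
ee_rot: [-3.141, 0.005, -0.055]
wrist_force: [1.1, 0.1, 0.1]
width: 0.0475
finger_force: 0.0
```

```bash
python3 - <<'E' 2>/dev/null
from bench import *
from h import *
s=snapshot("wrist");P=cloud(s)
m=box(P,.53,.71,-.06,.12,.095,.12)&((P[...,0]-.6224)**2+(P[...,1]-.0285)**2<.068**2)
p=P[m];print(rect(p),len(p),np.median(p[:,2]))
E
python3 plan.py .2 .6225,.0295,.085,-.053
```

```text
(array([625.5,  28.3]), array([ 13.4, 110.7]), 87.3) 1813 0.10833873577426736
t 15.25 at [0.6215 0.0359 0.2146] [-3.137  0.005 -0.051] F [ 0.1  2.1 -0.2] w 0.0471
   [0.002, 0.007, 0.13, -0.004, 0.005, 0.002]
```

Call:
carry_out:
  commands:
    - [0,0,0.02,0,0,0]
    - [0,0,0.04,0,0,0]
    - [0,0,0.06,0,0,0]
    - [0,0,0.06,0,0,0]
    - [0,0,0.06,0,0,0]

```text
time: 15.75
tool_pos: [0.6213, 0.0286, 0.156]
ee_rot: [3.141, 0.004, -0.053]
wrist_force: [0.4, -0.1, -0.2]
width: 0.0467
finger_force: 0.0
```

```bash
python3 plan.py .2 .6235,.029,.085,-.05
```

```text
t 15.75 at [0.6213 0.0286 0.156 ] [ 3.141  0.004 -0.053] F [ 0.4 -0.1 -0.2] w 0.0467
   [0.002, -0.001, 0.071, 0.0, 0.004, -0.003]
```

Call:
carry_out:
  commands:
    - [0.002,0,0.02,0,0,0]
    - [0.002,0,0.04,0,0,0]
    - [0.002,0,0.058,0,0,0]
    - [0.002,0,0.07,0,0,0]
    - [0.002,0,0.07,0,0,0]
  jaw: 0.3

```text
time: 16.25
tool_pos: [0.6234, 0.0285, 0.0864]
ee_rot: [3.141, 0.003, -0.053]
wrist_force: [-0.4, 0.4, -0.2]
width: 0.0283
finger_force: 0.0
```

Call:
carry_out:
  commands:
    - [0,0,0,0,0,0]
    - [0,0,0,0,0,0]
    - [0,0,0,0,0,0]
    - [0,0,0,0,0,0]
    - [0,0,0,0,0,0]
  jaw: 0.16

```text
time: 16.75
tool_pos: [0.6247, 0.0288, 0.0887]
ee_rot: [-3.141, -0.001, -0.053]
wrist_force: [-1.2, 0.6, 0.5]
width: 0.0152
finger_force: 0.3
```

Call:
carry_out:
  commands:
    - [0,0,0,0,0,0]
    - [0,0,0,0,0,0]
    - [0,0,0,0,0,0]
    - [0,0,0,0,0,0]
    - [0,0,0,0,0,0]
  jaw: 0.145

```text
time: 17.25
tool_pos: [0.6247, 0.0292, 0.0886]
ee_rot: [-3.141, -0.001, -0.053]
wrist_force: [0.2, 3.8, 4.8]
width: 0.0142
finger_force: 11.1
```

Call:
carry_out:
  commands:
    - [0,0,0,0,0,0]
    - [0,0,-0.003,0,0,0]
    - [0,0,-0.01,0,0,0]
    - [0,0,-0.02,0,0,0]
    - [0,0,-0.03,0,0,0]
  jaw: 0.143

```text
time: 17.75
tool_pos: [0.6239, 0.028, 0.118]
ee_rot: [3.141, 0.001, -0.054]
wrist_force: [0.0, 0.3, -2.0]
width: 0.014
finger_force: 16.9
```

Call:
carry_out:
  commands:
    - [0,0,-0.015,0,0,0]
    - [0,0,-0.035,0,0,0]
    - [0,0,-0.055,0,0,0]
    - [0,0,-0.075,0,0,0]
    - [0,0,-0.095,0,0,0]

```text
time: 18.25
tool_pos: [0.6244, 0.0284, 0.2153]
ee_rot: [3.141, -0.002, -0.053]
wrist_force: [0.2, -0.4, -3.6]
width: 0.0139
finger_force: 16.9
```

Call:
carry_out:
  commands:
    - [0,0,-0.01,0,0,0]
    - [0,0,-0.015,0,0,0]
    - [0,0,-0.015,0,0,0]
    - [0,0,-0.015,0,0,0]
    - [0,0,-0.015,0,0,0]

```text
time: 18.75
tool_pos: [0.6237, 0.0286, 0.2264]
ee_rot: [3.141, 0.003, -0.053]
wrist_force: [-0.5, -0.2, -2.1]
width: 0.014
finger_force: 16.9
```

```bash
python3 plan.py .11 .532,.3177,.224,-.053
```

```text
t 18.75 at [0.6237 0.0286 0.2264] [ 3.141e+00  3.000e-03 -5.300e-02] F [-0.5 -0.2 -2.1] w 0.014
   [-0.036, -0.095, 0.001, 0.0, 0.001, -0.0]
   [-0.036, -0.095, 0.001, 0.0, 0.001, -0.0]
   [-0.036, -0.095, 0.001, 0.0, 0.001, -0.0]
```

Call:
carry_out:
  commands:
    - [-0.005,-0.013,0,0,0,0]
    - [-0.012,-0.031,0,0,0,0]
    - [-0.02,-0.052,0,0,0,0]
    - [-0.028,-0.073,0,0,0,0]
    - [-0.036,-0.095,0,0,0,0]

```text
time: 19.25
tool_pos: [0.5922, 0.1279, 0.2279]
ee_rot: [-3.141, 0.0, -0.052]
wrist_force: [0.6, -0.4, -2.4]
width: 0.0137
finger_force: 16.9
```

Call:
carry_out:
  commands:
    - [-0.007,-0.019,0,0,0,0]
    - [-0.014,-0.038,0,0,0,0]
    - [-0.022,-0.057,0,0,0,0]
    - [-0.029,-0.076,0,0,0,0]
    - [-0.036,-0.095,0,0,0,0]

```text
time: 19.75
tool_pos: [0.561, 0.2247, 0.2279]
ee_rot: [-3.141, 0.001, -0.051]
wrist_force: [-1.2, 0.3, -2.4]
width: 0.0139
finger_force: 16.9
```

Call:
carry_out:
  commands:
    - [-0.008,-0.022,0,0,0,0]
    - [-0.016,-0.043,0,0,0,0]
    - [-0.024,-0.064,0,0,0,0]
    - [-0.031,-0.082,0,0,0,0]
    - [-0.036,-0.095,0,0,0,0]

```text
time: 20.25
tool_pos: [0.5297, 0.3216, 0.2279]
ee_rot: [-3.141, 0.001, -0.051]
wrist_force: [0.1, -0.1, -2.9]
width: 0.0142
finger_force: 16.9
```

Call:
carry_out:
  commands:
    - [0,0,0.01,0,0,0]
    - [0,0,0.03,0,0,0]
    - [0,0,0.05,0,0,0]
    - [0,0,0.07,0,0,0]
    - [0,0,0.09,0,0,0]

```text
time: 20.75
tool_pos: [0.5313, 0.3181, 0.1362]
ee_rot: [3.14, 0.001, -0.054]
wrist_force: [-0.3, -0.2, -2.8]
width: 0.014
finger_force: 16.9
```

Call:
carry_out:
  commands:
    - [0,0,0.015,0,0,0]
    - [0,0,0.03,0,0,0]
    - [0,0,0.042,0,0,0]
    - [0,0,0.052,0,0,0]
    - [0,0,0.055,0,0,0]

```text
time: 21.25
tool_pos: [0.5311, 0.3186, 0.0815]
ee_rot: [3.14, 0.002, -0.053]
wrist_force: [-0.1, -0.2, -1.7]
width: 0.014
finger_force: 16.9
```

```bash
python3 plan.py .11 .532,.3177,.0686,-.053; python3 - <<'E'
from bench import *
import cv2
s=snapshot("scene");cv2.imwrite("pics/tr.png",cv2.resize(s["img"][80:230,260:460,::-1],None,fx=3,fy=3))
E
```

```text
t 21.25 at [0.5311 0.3186 0.0815] [ 3.14e+00  2.00e-03 -5.30e-02] F [-0.1 -0.2 -1.7] w 0.014
   [0.001, 0.001, 0.013, 0.001, 0.002, -0.0]
```

View pics/tr.png

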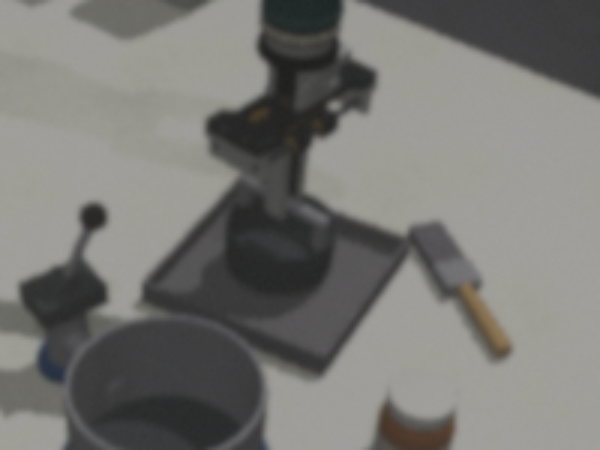

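The crop shows the strainer upright over the middle of the tray at about (278,255). The knob at (93,215) is shut, and the brush and jar are undisturbed. I'll lower it gently.

Call:
carry_out:
  commands:
    - [0,0,0.003,0,0,0]
    - [0,0,0.006,0,0,0]
    - [0,0,0.008,0,0,0]
    - [0,0,0.009,0,0,0]
    - [0,0,0.01,0,0,0]

```text
time: 21.8
tool_pos: [0.5317, 0.319, 0.0731]
ee_rot: [-3.141, -0.0, -0.053]
wrist_force: [-0.4, 0.5, -2.0]
width: 0.0142
finger_force: 16.9
```

Call:
carry_out:
  commands:
    - [0,0,0.001,0,0,0]
    - [0,0,0.001,0,0,0]
    - [0,0,0.002,0,0,0]
    - [0,0,0.002,0,0,0]
    - [0,0,0.002,0,0,0]

```text
time: 22.3
tool_pos: [0.5316, 0.319, 0.0709]
ee_rot: [3.142, -0.0, -0.053]
wrist_force: [-1.0, 0.7, -2.2]
width: 0.0143
finger_force: 16.9
```

Call:
carry_out:
  commands:
    - [0,0,0.001,0,0,0]
    - [0,0,0.001,0,0,0]
    - [0,0,0.002,0,0,0]
    - [0,0,0.002,0,0,0]
    - [0,0,0.002,0,0,0]

```text
time: 22.8
tool_pos: [0.5315, 0.3189, 0.0689]
ee_rot: [3.141, 0.0, -0.053]
wrist_force: [-0.5, -0.1, -2.8]
width: 0.0142
finger_force: 16.9
```

Call:
carry_out:
  commands:
    - [0,0,0.001,0,0,0]
    - [0,0,0.001,0,0,0]
    - [0,0,0.001,0,0,0]
    - [0,0,0.001,0,0,0]
    - [0,0,0.001,0,0,0]

```text
time: 23.3
tool_pos: [0.5317, 0.3189, 0.0686]
ee_rot: [3.142, -0.0, -0.053]
wrist_force: [-1.9, -1.7, 3.6]
width: 0.0136
finger_force: 16.9
```

Call:
carry_out:
  commands:
    - [0,0,0,0,0,0]
    - [0,0,0,0,0,0]
    - [0,0,0,0,0,0]
    - [0,0,0,0,0,0]
    - [0,0,0,0,0,0]
  jaw: 0.45

```text
time: 23.8
tool_pos: [0.5316, 0.319, 0.0678]
ee_rot: [3.142, 0.0, -0.053]
wrist_force: [0.4, 1.1, -0.3]
width: 0.042
finger_force: 0.0
```

Call:
carry_out:
  commands:
    - [0,0,-0.015,0,0,0]
    - [0,0,-0.05,0,0,0]
    - [0,0,-0.09,0,0,0]
    - [0,0,-0.135,0,0,0]
    - [0,0,-0.18,0,0,0]

```text
time: 24.3
tool_pos: [0.5314, 0.3189, 0.2509]
ee_rot: [-3.141, -0.001, -0.053]
wrist_force: [1.1, 0.5, -0.1]
width: 0.0421
finger_force: 0.0
```

```bash
python3 plan.py .22 .566,-.324,.2,.489;  python3 - <<'E' 2>/dev/null
from bench import *
from h import *
for n in("scene","wrist","top"):
    s=snapshot(n);P=cloud(s)
    p=P[box(P,.44,.62,.23,.41,.078,.1)];print(n,rect(p),len(p),np.median(p[:,2]),p[:,2].std())
E
```

```text
t 24.3 at [0.5314 0.3189 0.2509] [-3.141e+00 -1.000e-03 -5.300e-02] F [ 1.1  0.5 -0.1] w 0.0421
   [0.023, 0.213, 0.017, -0.0, -0.0, -0.181]
   [-0.016, 0.214, 0.017, -0.0, -0.0, -0.181]
   [-0.054, 0.208, 0.017, -0.0, -0.0, -0.181]
scene (array([531.2, 317.3]), array([ 16.9, 111.8]), 86.7) 177 0.08782793221128654 0.0037023300815082873
wrist (array([532.5, 317.8]), array([ 13.9, 110.9]), 87.3) 1274 0.08823242208298335 0.0012423843361090807
top (array([529.1, 319.3]), array([ 14.2, 109. ]), 87.1) 36 0.08915436871459234 0.0037385889508074546
```

Call:
carry_out:
  commands:
    - [0.004,0.042,0,0,0,-0.036]
    - [0.009,0.085,0,0,0,-0.072]
    - [0.014,0.128,0,0,0,-0.109]
    - [0.018,0.17,0,0,0,-0.145]
    - [0.023,0.213,0,0,0,-0.181]

```text
time: 24.95
tool_pos: [0.5423, 0.1035, 0.2468]
ee_rot: [-3.142, 0.002, 0.13]
wrist_force: [1.0, -0.7, 0.1]
width: 0.0422
finger_force: 0.0
```

Call:
carry_out:
  commands:
    - [-0.003,0.043,0,0,0,-0.036]
    - [-0.006,0.086,0,0,0,-0.072]
    - [-0.01,0.128,0,0,0,-0.109]
    - [-0.013,0.171,0,0,0,-0.145]
    - [-0.016,0.214,0,0,0,-0.181]

```text
time: 25.45
tool_pos: [0.5538, -0.1107, 0.2468]
ee_rot: [-3.14, 0.002, 0.31]
wrist_force: [0.7, 1.2, 0.7]
width: 0.0421
finger_force: 0.0
```

Call:
carry_out:
  commands:
    - [-0.011,0.042,0.01,0,0,-0.036]
    - [-0.022,0.084,0.02,0,0,-0.072]
    - [-0.033,0.126,0.03,0,0,-0.109]
    - [-0.044,0.168,0.04,0,0,-0.145]
    - [-0.054,0.208,0.05,0,0,-0.181]

```text
time: 25.95
tool_pos: [0.5656, -0.3254, 0.1961]
ee_rot: [-3.139, 0.001, 0.491]
wrist_force: [1.0, -0.2, -0.0]
width: 0.0424
finger_force: 0.0
```

Call:
carry_out:
  commands:
    - [0,0,0.02,0,0,0]
    - [0,0,0.05,0,0,0]
    - [0,0,0.08,0,0,0]
    - [0,0,0.08,0,0,0]
    - [0,0,0.08,0,0,0]

```text
time: 26.45
tool_pos: [0.5657, -0.3233, 0.1169]
ee_rot: [-3.139, 0.001, 0.49]
wrist_force: [0.3, 0.0, 1.0]
width: 0.0425
finger_force: 0.0
```

```bash
python3 plan.py .22 .5655,-.324,.0385,.489
```

```text
t 26.45 at [ 0.5657 -0.3233  0.1169] [-3.139e+00  1.000e-03  4.900e-01] F [0.3 0.  1. ] w 0.0425
   [-0.0, 0.001, 0.078, -0.003, 0.001, 0.001]
```

Call:
carry_out:
  commands:
    - [0,0,0.025,0,0,0]
    - [0,0,0.05,0,0,0]
    - [0,0,0.07,0,0,0]
    - [0,0,0.077,0,0,0]
    - [0,0,0.077,0,0,0]

```text
time: 26.95
tool_pos: [0.5667, -0.3238, 0.0416]
ee_rot: [3.141, -0.0, 0.49]
wrist_force: [0.2, 0.7, 0.7]
width: 0.0424
finger_force: 0.0
```

Call:
carry_out:
  commands:
    - [0,0,0,0,0,0]
    - [0,0,0,0,0,0]
    - [0,0,0,0,0,0]
    - [0,0,0,0,0,0]
    - [0,0,0,0,0,0]
  jaw: 0.1

```text
time: 27.45
tool_pos: [0.5665, -0.3232, 0.0421]
ee_rot: [-3.141, -0.001, 0.49]
wrist_force: [-0.8, 3.3, 4.7]
width: 0.0137
finger_force: 30.0
```

Call:
carry_out:
  commands:
    - [0,0,0,0,0,0]
    - [0,0,0,0,0,0]
    - [0,0,-0.005,0,0,0]
    - [0,0,-0.015,0,0,0]
    - [0,0,-0.03,0,0,0]

```text
time: 27.95
tool_pos: [0.5651, -0.3232, 0.069]
ee_rot: [-3.138, 0.003, 0.49]
wrist_force: [0.1, 0.1, -4.6]
width: 0.0136
finger_force: 30.0
```

Call:
carry_out:
  commands:
    - [0,0,-0.03,0,0,0]
    - [0,0,-0.065,0,0,0]
    - [0,0,-0.1,0,0,0]
    - [0,0,-0.135,0,0,0]
    - [0,0,-0.165,0,0,0]

```text
time: 28.45
tool_pos: [0.5666, -0.3241, 0.2392]
ee_rot: [3.139, -0.001, 0.49]
wrist_force: [0.0, -0.2, -4.9]
width: 0.0137
finger_force: 30.0
```

```bash
python3 plan.py .13 .6224,.0291,.23,.489;  python3 - <<'E' 2>/dev/null
from bench import *
from h import *
for n in("scene","top"):
    s=snapshot(n);P=cloud(s)
    m=box(P,.52,.74,-.09,.15,.119,.131);p=P[m]
    q=cv2.minEnclosingCircle(p[:,:2].astype(np.float32));print(n,len(p),q,p.min(0),p.max(0))
E
```

```text
t 28.45 at [ 0.5666 -0.3241  0.2392] [ 3.139e+00 -1.000e-03  4.900e-01] F [ 0.  -0.2 -4.9] w 0.0137
   [0.072, -0.095, 0.003, 0.001, -0.0, 0.0]
   [0.072, -0.095, 0.003, 0.001, -0.0, 0.0]
   [0.072, -0.095, 0.003, 0.001, -0.0, 0.0]
scene 457 ((0.6243663430213928, 0.02757108211517334), 0.08620718121528625) [ 0.53888073 -0.05814431  0.11901374] [0.70927123 0.11305834 0.12934255]
top 431 ((0.6219687461853027, 0.03053021803498268), 0.08504164218902588) [ 0.53892255 -0.05279275  0.1194021 ] [0.70561369 0.11541909 0.12969841]
```

Call:
carry_out:
  commands:
    - [0.01,-0.013,0,0,0,0]
    - [0.024,-0.032,0,0,0,0]
    - [0.04,-0.053,0,0,0,0]
    - [0.056,-0.074,0,0,0,0]
    - [0.072,-0.095,0,0,0,0]

```text
time: 29.05
tool_pos: [0.5842, -0.2035, 0.2323]
ee_rot: [-3.136, 0.003, 0.49]
wrist_force: [-0.1, -0.1, -4.5]
width: 0.0134
finger_force: 30.0
```

Call:
carry_out:
  commands:
    - [0.015,-0.019,0,0,0,0]
    - [0.029,-0.038,0,0,0,0]
    - [0.043,-0.057,0,0,0,0]
    - [0.058,-0.076,0,0,0,0]
    - [0.072,-0.095,0,0,0,0]

```text
time: 29.55
tool_pos: [0.6028, -0.086, 0.2323]
ee_rot: [-3.137, 0.004, 0.491]
wrist_force: [-0.0, 0.4, -5.2]
width: 0.0138
finger_force: 30.0
```

Call:
carry_out:
  commands:
    - [0.016,-0.021,0,0,0,0]
    - [0.032,-0.042,0,0,0,0]
    - [0.048,-0.063,0,0,0,0]
    - [0.062,-0.082,0,0,0,0]
    - [0.072,-0.095,0,0,0,0]

```text
time: 30.05
tool_pos: [0.6215, 0.032, 0.2326]
ee_rot: [-3.138, 0.004, 0.492]
wrist_force: [0.5, -1.0, -5.2]
width: 0.0136
finger_force: 30.0
```

Call:
carry_out:
  commands:
    - [0,0,0.015,0,0,0]
    - [0,0,0.035,0,0,0]
    - [0,0,0.05,0,0,0]
    - [0,0,0.055,0,0,0]
    - [0,0,0.055,0,0,0]

```text
time: 30.55
tool_pos: [0.6219, 0.0287, 0.1788]
ee_rot: [-3.14, 0.003, 0.489]
wrist_force: [-0.5, -0.5, -5.5]
width: 0.0139
finger_force: 30.0
```

```bash
python3 plan.py .13 .6234,.0296,.1511,.49;  python3 - <<'E' 2>/dev/null
from bench import *
from h import *
for n in("scene","top"):
    s=snapshot(n);P=cloud(s)
    z0=.165;m=box(P,.5,.75,-.1,.16,.138,.168);p=P[m]
    q=cv2.minEnclosingCircle(p[:,:2].astype(np.float32));print(n,len(p),q,np.median(p[:,2]))
print(get_obs()["tool_pos"])
E
```

```text
t 30.55 at [0.6219 0.0287 0.1788] [-3.14e+00  3.00e-03  4.89e-01] F [-0.5 -0.5 -5.5] w 0.0139
   [0.002, -0.0, 0.028, -0.002, 0.003, -0.001]
scene 2594 ((0.621142566204071, 0.025791676715016365), 0.09330723434686661) 0.16011732413384117
top 1187 ((0.5831810235977173, 0.027225933969020844), 0.06947309523820877) 0.16159945213016752
[0.6232482  0.02879606 0.18147786]
```

Call:
carry_out:
  commands:
    - [0,-0.001,0.006,0,0,0]
    - [0,-0.001,0.012,0,0,0]
    - [0,-0.001,0.018,0,0,0]
    - [0,-0.001,0.023,0,0,0]
    - [0,-0.001,0.026,0,0,0]

```text
time: 31.15
tool_pos: [0.6221, 0.0302, 0.1539]
ee_rot: [-3.141, 0.001, 0.49]
wrist_force: [-0.6, -0.6, -4.2]
width: 0.0135
finger_force: 30.0
```

Call:
carry_out:
  commands:
    - [0,0,0.001,0,0,0]
    - [0,0,0.002,0,0,0]
    - [0,0,0.002,0,0,0]
    - [0,0,0.002,0,0,0]
    - [0,0,0.002,0,0,0]

```text
time: 31.65
tool_pos: [0.6227, 0.0302, 0.1533]
ee_rot: [3.141, -0.0, 0.49]
wrist_force: [-0.6, -0.4, -5.5]
width: 0.0139
finger_force: 30.0
```

Call:
carry_out:
  commands:
    - [0,0,0.001,0,0,0]
    - [0,0,0.002,0,0,0]
    - [0,0,0.002,0,0,0]
    - [0,0,0.002,0,0,0]
    - [0,0,0.002,0,0,0]

```text
time: 32.15
tool_pos: [0.6226, 0.0301, 0.1511]
ee_rot: [3.141, -0.0, 0.49]
wrist_force: [0.9, 0.3, -4.7]
width: 0.0135
finger_force: 30.0
```

Call:
carry_out:
  commands:
    - [0,0,0.001,0,0,0]
    - [0,0,0.0015,0,0,0]
    - [0,0,0.0015,0,0,0]
    - [0,0,0.0015,0,0,0]
    - [0,0,0.0015,0,0,0]

```text
time: 32.65
tool_pos: [0.6226, 0.0302, 0.1511]
ee_rot: [3.141, -0.001, 0.49]
wrist_force: [-3.5, -0.9, 5.9]
width: 0.0137
finger_force: 30.0
```

Contact came at the seated height. I'll release and check.

Call:
carry_out:
  commands:
    - [0,0,0,0,0,0]
    - [0,0,0,0,0,0]
    - [0,0,0,0,0,0]
    - [0,0,0,0,0,0]
    - [0,0,0,0,0,0]
  jaw: 0.5

```text
time: 33.15
tool_pos: [0.6225, 0.0302, 0.1491]
ee_rot: [-3.142, 0.0, 0.49]
wrist_force: [-0.4, -0.2, -0.0]
width: 0.0464
finger_force: 0.0
```

Call:
carry_out:
  commands:
    - [0,0,-0.01,0,0,0]
    - [0,0,-0.03,0,0,0]
    - [0,0,-0.06,0,0,0]
    - [0,0,-0.1,0,0,0]
    - [0,0,-0.14,0,0,0]

```text
time: 33.65
tool_pos: [0.6222, 0.0302, 0.2913]
ee_rot: [3.142, 0.0, 0.49]
wrist_force: [0.5, -0.1, 0.9]
width: 0.0466
finger_force: 0.0
```

```bash
python3 - <<'E' 2>/dev/null
from bench import *
from h import *
for n in("scene","wrist"):
    s=snapshot(n);P=cloud(s)
    p=P[box(P,.52,.73,-.08,.13,.125,.145)];q=cv2.minEnclosingCircle(p[:,:2].astype(np.float32))
    k=p[(np.abs(p[:,:2]-[.623,.029])<.085).all(1)];A=np.c_[k[:,:2]-[.623,.029],np.ones(len(k))];c=np.linalg.lstsq(A,k[:,2],rcond=None)[0]
    print(n,q,np.median(p[:,2]),"plane",np.round(c,4))
    h=P[box(P,.5,.75,-.08,.13,.157,.18)];print(rect(h),np.median(h[:,2]))
    k=P[box(P,.42,.52,.06,.2,.12,.2)];yh=(k[:,0]-.453)*.267+(k[:,1]-.0759)*.964;print("lever",len(k),np.percentile(yh,98) if len(k) else 0)
    st=P[box(P,.44,.62,.23,.41,.078,.1)];print("str",rect(st) if len(st) else 0)
    if n=="scene":cv2.imwrite("pics/end.png",s["img"][:,:,::-1])
E
```

```text
scene ((0.6198731064796448, 0.028797054663300514), 0.0941472128033638) 0.13248849151880654 plane [-0.0018  0.0029  0.1326]
(array([621.8,  27.5]), array([99.7, 17. ]), 29.1) 0.16915794381881089
lever 127 0.04493555170905528
str (array([530.6, 317.3]), array([ 16.4, 114.9]), 86.5)
wrist ((0.6222608685493469, 0.02844054251909256), 0.09194402396678925) 0.13161590651275692 plane [0.0005 0.     0.1316]
(array([622.5,  28.7]), array([99.3, 13.3]), 28.2) 0.16933709529760874
lever 244 0.04914055505794046
str (array([532.6, 316.9]), array([ 15.4, 111.6]), 87.6)
```

View pics/end.png

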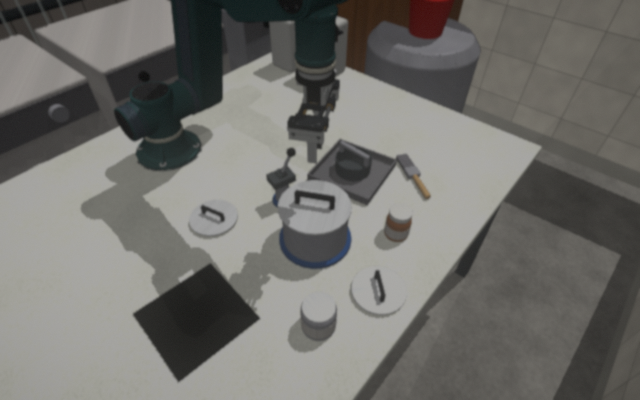

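The picture shows the cover seated flat on the pot at (315,200), and the plane fit gives the same height as at the start. The strainer stands in the tray at (352,165), the lever is shut with its knob at (290,152), and the bystanders have not moved. I'll hand it in.

```bash
python3 -c "
from bench import *
print(close_job())"
```

```text
the job is handed in; nothing more can be done
None
```

The job is handed in at about 34 s: valve shut, strainer standing in the drip tray, cover seated flat on the housing, and the jar, can and brush left in place; the hand-in returned no verdict.

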